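# Slide the dial gauge under the pipe bridge

## Robot

A 6-joint arm with a two-finger parallel gripper is mounted at the origin on the work surface. World frame = base frame: x ahead of the robot, y to its left, z up, the work surface at z = 0. Lengths are in m, angles in rad, forces in N, time in s.
With the tool pointing down it reaches from about 0.4 to 0.925 m from the base axis. Payload 3.4 kg.
Tool frame: the origin (TCP) lies between the finger pads; the fingertips stand tip_extent ahead of it and the grasp point (between the pads) lies 8 mm behind it (tip_extent is the distance from the TCP to the fingertips, in m); x points along the fingers, y is the direction in which the jaws open and shut, and the axes are right-handed (so a half turn about x gives the same grasp; the last joint's range is limited). The gripper opens to 85 mm and grips with 20 to 120 N. Pads are 22 mm wide; open, the fingers measure 114 mm over their backs; the gripper's body (76 mm by 85 mm) begins 54 mm behind the grasp point. The pads swing forward as they close: fully open they stand 13 mm farther back than shut.
Start: joints at [1.149, 0.307, 1.506, -0, 1.328, -0.073], TCP at [0.197, 0.54, 0.242] pointing down, gripper open.
Joint ranges: [-3.12, 3.12], [-1.05, 2.28], [0.14, 2.33], [-1.42, 4.57], [0.1, 2.73], [-2.68, 2.68]. Speed limits (rad/s): [2.57, 2.57, 3.14, 3.14, 3.14, 3.14].

## Interface

Orientations are given as a 3x3 rotation matrix whose columns are the frame's x, y, z axes.
In Python, from station import * gives the robot as it stands.
- The arm moves only by the shell command python3 -m pendant 'ROWS' [OPENING] [FORCE]. ROWS is JSON, a list of rows, each a list of 2 entries, a list of its own where there are three numbers: the shift along the tool's x, y, z normalised to -1 to 1, where 1 is 150 mm, then the turn, a rotation vector about the tool's x, y, z normalised to -1 to 1, where 1 is 0.5 rad. A call has 1 to 8 rows; each row is the pose to reach, as a shift and turn from the pose commanded when the call began, along the tool's axes at that moment; what a row does not reach only later rows make up. A row lasts 1/8 s, in which the tool goes at most 62.5 mm and 10.7 degrees, less where a joint would pass 70% of its speed; a pose out of reach is approached as far as the arm can. A call with a number of a shift or a turn outside -1 to 1 is refused whole. A call with a gripper value outside its range is refused whole. OPENING is the opening, from 0 (shut) to 1 (fully open), set as the call begins (- or left out, the last holds). The fingers move at their own pace and stop on an object; FORCE is the grip in N (left out, the last holds). Time passes only in rows, so rows that repeat a pose let the fingers close. It gives the time, the measured TCP pose, the force and the opening at its end, in the units of the state.
- sense(): the state, without advancing time (a new reading comes with each control period).
- camera(name): name is "scene" or "top" or "wrist"; returns (picture, depth): 480x640x3 uint8, red, green, blue; 480x640 float32, m along the optical axis (not along the pixel's ray), 0 where there is no reading.
- calibration(name): a dict with "fx", "fy", "cx", "cy" (pixels), "eye" and "attitude" of the camera in the world. Camera axes: x right, y up, looking along -z (the intrinsics and any distortion apply to the point x, -y, -z); pixel columns grow to the right and rows downward; lengths in m; the calibration is good to about 2 mm. A picture is of the moment at which its call begins: read the wrist's pose just before it. calibration takes no time and is no camera call; for the wrist camera it gives the pose at the moment of the call.
- hand_in(): hands the job in, once; it reports no verdict.
Trained networks look in the newest picture that a camera, given by its name, has taken for a name from the list of things; names that differ only in an ending like _2 or _b are one class to them, and where a whole thing is asked for, a point or a joint stands for the part that bears it (a point fixed in the world has none). Each returns a list of dicts, best first, with "score" (0 to 1); they miss things now and then, are a little off and sometimes report something else, mostly with a low value. They report only what shows in the picture. A call takes as long as a camera call. They do not tell look-alikes from the thing itself.
- cut_out(thing, camera): "mask" (480x640 bool, what is visible of it) and "extent" ([left, top, width, height] in pixels, round what is visible of it).
- tip_of(thing, camera): "centre" ([column, row] in pixels: a listed point, or the origin of a listed thing).
The state is a dict: "time_s": time; "q": joint angles; "joint_velocities": joint speeds; "tau": joint torques, N m; "tool_pos": TCP position; "ee_rot": TCP orientation; "wrist_force": force on the tool from outside, world axes, zero at the start; "torque": the same for the moment, N m; "finger_gap": finger opening in m.
Only numpy, scipy, OpenCV 4.12 (cv2) and the standard library are available. Lean on these libraries where they do the work, as an engineer would, in place of code of your own. Each camera call takes 0.05 s, during which the arm holds its last target.

## Task

On the pipe-shop bench, push the flat orange dial gauge, nose first, under the low blue bridge until its nose rests against the yellow stop bar on the far side. Keep it flat on the bench all the way - do not lift, tip or grip it, push only on its orange plate, leave its delicate black dial alone, and bring it up to the stop gently. Leave the loose fittings and tools around it where they are.

Things in the scene. Friction and masses are not known exactly. Their poses are not given: they have to be found in the camera images.
- gauge: Loose flat gauge, 0.3 to 0.6 kg: orange plate 120 long (x) x 90 wide (y) x 12 mm thick, flat on the bench. Origin: centre of its underside; +x to the nose, z up. A black dial stands on the tail half. Slides under a push of a few newtons; must not be rammed into bridge or stop with over 60 N. Starts before the bridge, up to 35 mm off its centre line and turned up to 0.35 rad from it.
- gauge_nose (a point): Middle of the gauge's front (nose) edge, 6 mm above the bench, 60 mm ahead of the gauge's origin.
- gauge_tail (a point): Middle of the gauge's rear (tail) edge, 90 mm wide, 6 mm above the bench, 60 mm behind the gauge's origin. Axes as the gauge's.
- dial: The gauge's black round dial, fixed on the plate, 36 mm across and 20 mm tall, its top 32 mm above the bench. Origin: centre of its underside, 12 mm above the bench, 32 mm behind the gauge's origin; axes as the gauge's. Delicate: pressing on it with more than 2 N spoils the job.
- bridge: Low blue bridge fixed to the bench. Origin on the bench under the middle of the bar; +x is the way the gauge goes through, y across, z up. Passage 104 mm wide between the legs, 16 mm high, 44 mm long (x -22 to 22 mm); 218 mm wide over its feet. On the bar lies a grey pipe along y, 200 mm long; highest point 70 mm. Yellow stop bar behind, 12 mm high, near face at x 30 mm.
- stop (a point): Middle of the stop bar's near face, 6 mm above the bench, 30 mm past the bridge's origin; axes as the bridge's. The gauge's nose point meets this point when home; the gauge's tail edge then stands 68 mm out in front of the bar.
- entry (a point): Middle of the passage's front mouth, 6 mm above the bench, 22 mm before the bridge's origin; axes as the bridge's.
- coupling: Bystander: loose brass pipe coupling, 48 mm across, 45 mm tall, standing beside one end of the bridge; origin under its centre.
- nipple: Bystander: loose dark steel pipe nipple, 42 mm across, 50 mm tall, standing beside the bridge's other end; origin under its centre.
- tape: Bystander: loose white roll of tape, 84 mm across, 18 mm tall, lying flat; origin under its centre.
- screwdriver: Bystander: loose screwdriver lying to the left of the work, handle towards its -x.
- wrench: Bystander: loose wrench lying to the right of the work.
- plug: Bystander: loose copper plug, 48 mm across, 36 mm tall, standing on the bench; origin under its centre.
Not all that is in view belongs to the job. Of the things shaped like the gauge, the orange one is meant.

How it is judged:
By the outcome, as a careful person would: the job done as asked, in the order asked, and still so for the second after the job is handed in, with the robot touching nothing.
It also fails if it takes over 72 s, if anything falls off the work surface, if the arm or the gripper's body presses on something with over 40 N, if the wrist force passes 120 N, or if a joint passes its speed limit or range.

## Working session

There is one attempt and no reset: what is moved stays moved. The work goes in short steps, Python scripts to look and compute and a shell command to move; the robot and the scene stay as the last step left them, time stands still between calls to the robot, and variables do not carry over. Pictures are saved under pics/ and viewed, and the job is handed in when it is done.

```bash
ls; mkdir -p pics; python3 - <<'E'
from station import *
import cv2,numpy as np
s=sense();print(s)
for n in("scene","top"):
    p,d=camera(n);cv2.imwrite(f"pics/{n}0.png",p[:,:,::-1]);c=calibration(n);print(n,c)
E
```

```text
pics
{'time_s': 0.0, 'q': array([ 1.14852751e+00,  3.07565203e-01,  1.50764382e+00, -4.19874016e-05,
        1.32841075e+00, -7.35125490e-02]), 'joint_velocities': array([ 0.00128232,  0.00027042,  0.00050367, -0.00010254, -0.00143795,
        0.00097812]), 'tau': array([ 2.53053477e-04, -4.57555854e+01, -2.51919776e+01, -1.37168959e-04,
        1.36485437e-02, -1.97101258e-06]), 'tool_pos': array([0.1962649 , 0.53976048, 0.24139664]), 'ee_rot': array([[-7.93595014e-04,  3.41718899e-01,  9.39801875e-01],
       [-1.86576115e-03,  9.39800029e-01, -3.41719804e-01],
       [-9.99997945e-01, -2.02463296e-03, -1.08254770e-04]]), 'wrist_force': array([-0.97103916, -0.28901606,  0.16740855]), 'torque': array([-0.03605986,  0.00341878, -0.0424214 ]), 'finger_gap': 0.08527374917967066}
scene {'fx': 551.4956159854944, 'fy': 551.4956159854944, 'cx': 317.81061000908016, 'cy': 234.42542657583945, 'eye': array([1.35985444, 0.11996176, 0.68840219]), 'attitude': array([[-0.1283376 , -0.63453621,  0.76216354],
       [ 0.99169164, -0.08891722,  0.09295923],
       [ 0.00878347,  0.76776137,  0.64067568]])}
top {'fx': 507.83624463023716, 'fy': 507.83624463023716, 'cx': 320.0470382421789, 'cy': 238.68057292611934, 'eye': array([0.38574819, 0.02235772, 1.02648489]), 'attitude': array([[-0.00707628,  0.98048328, -0.19647507],
       [-0.99964787, -0.01196109, -0.02368676],
       [-0.02557453,  0.19623828,  0.98022267]])}
```

View pics/scene0.png

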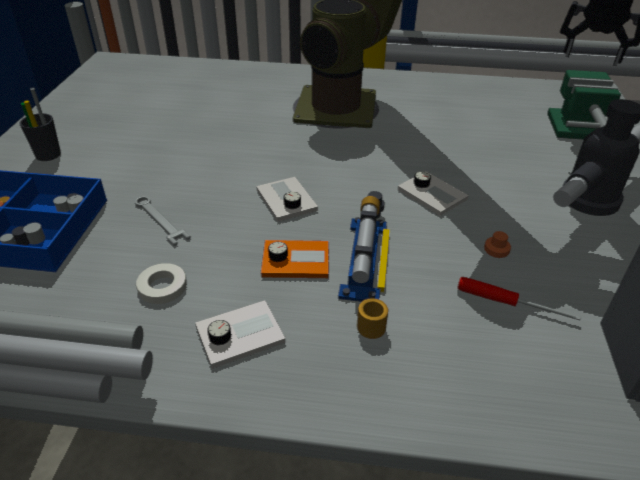

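View pics/top0.png

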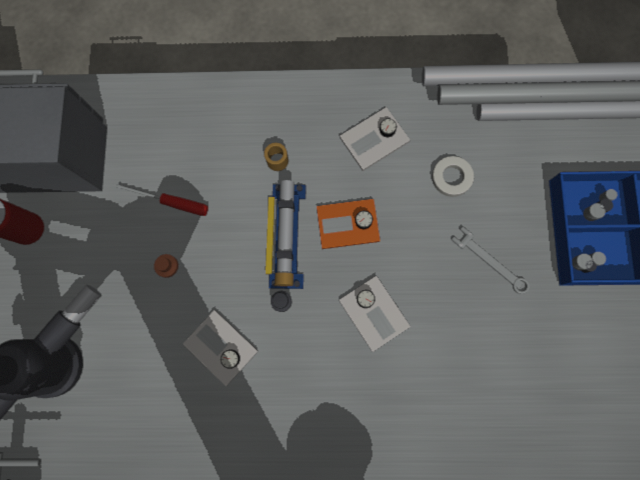

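The orange gauge is at top-view pixel (348,223) and scene pixel (295,260), dial on the right and nose to the left towards the bridge. The look-alikes are all white plates, at top (374,137), (374,312) and (220,346). I choose the orange one.

```bash
cat > h.py <<'E'
from station import *
import cv2,numpy as np
def proj(n,P,c=None):
    c=c or calibration(n);P=np.atleast_2d(P);q=(P-c["eye"])@c["attitude"]
    return np.c_[c["cx"]+c["fx"]*q[:,0]/-q[:,2], c["cy"]-c["fy"]*q[:,1]/-q[:,2]]
def rays(c,uv):
    uv=np.atleast_2d(uv).astype(float)
    return np.c_[(uv[:,0]-c["cx"])/c["fx"],-(uv[:,1]-c["cy"])/c["fy"],-np.ones(len(uv))]@c["attitude"].T
def onz(c,uv,z):
    r=rays(c,uv);return c["eye"]+r*((z-c["eye"][2])/r[:,2])[:,None]
def cloud(c,d,m):
    v,u=np.nonzero(m&(d>0));return c["eye"]+rays(c,np.c_[u,v])*d[v,u][:,None]
def hsvmask(p,lo,hi): return cv2.inRange(cv2.cvtColor(p,cv2.COLOR_RGB2HSV),lo,hi)>0
def big(m):
    n,l,s,_=cv2.connectedComponentsWithStats(m.astype(np.uint8));return l==1+np.argmax(s[1:,4])
def rect(P):
    (c,s,a)=cv2.minAreaRect((P[:,:2]*1000).astype(np.float32));return np.round(c,1),np.round(s,1),round(a,2)
E
cat > look.py <<'E'
from h import *
import sys
for n in("top","scene"):
    c=calibration(n);p,d=camera(n)
    for nm,lo,hi,z in(("orange",(5,180,120),(14,255,255),.012),("yellow",(22,150,80),(32,255,255),.012),("blue",(105,120,40),(120,255,255),None)):
        m=hsvmask(p,lo,hi)
        win=np.zeros_like(m)
        if n=="top": win[140:310,235:420]=1
        else: win[180:310,240:400]=1
        m=m&win
        if m.sum()<30: print(n,nm,"none");continue
        if nm!="blue": m=big(m)
        if nm=="orange": cv2.imwrite(f"pics/m_{n}_{sys.argv[1]}.png",m*255)
        P=cloud(c,d,m); print(n,nm,m.sum(),"z med",np.median(P[:,2]).round(4),"depth rect",rect(P))
        if z:
            v,u=np.nonzero(m);print("   plane rect",rect(onz(c,np.c_[u,v],z)))
        else:
            for a,b in((0,.02),(.02,.09)):
                Q=P[(P[:,2]>a)&(P[:,2]<b)]; 
                if len(Q)>10: print("   ",a,len(Q),rect(Q),Q[:,2].mean())
    for t in("gauge","gauge_nose","gauge_tail","dial","bridge","stop","entry"):
        r=tip_of(t,n); print("  ",t,[(np.round(x["centre"],1),round(x["score"],2)) for x in r[:3]])
E
python3 look.py a
```

```text
top orange 1536 z med 0.0121 depth rect (array([621.2,  -9.8]), array([ 89.4, 116.5]), 6.73)
   plane rect (array([620.8,  -9.8]), array([ 88.4, 116.4]), 6.8)
top yellow 427 z med 0.0118 depth rect (array([599.6, 150.8]), array([ 13.2, 160.1]), 88.62)
   plane rect (array([599.2, 150. ]), array([ 11.3, 159. ]), 88.57)
top blue 752 z med 0.0279 depth rect (array([598.6, 115. ]), array([ 67.2, 215.4]), 88.64)
    0 310 (array([598.6, 115. ]), array([ 67.2, 215.4]), 88.64) 0.00825558145959894
    0.02 438 (array([598.5, 113.8]), array([ 44. , 158.7]), 88.18) 0.030466345537735622
   gauge [(array([346.1, 224.3]), 0.88), (array([375.9, 314.5]), 0.84), (array([221.4, 348.2]), 0.75)]
   gauge_nose [(array([353. , 151.7]), 0.86), (array([388.3, 339.5]), 0.86), (array([319. , 231.2]), 0.6)]
   gauge_tail [(array([376.1, 219.5]), 0.87), (array([399. , 124.9]), 0.76), (array([356.9, 286.8]), 0.75)]
   dial [(array([387.1, 131.2]), 0.83), (array([229.8, 356.2]), 0.77), (array([363.7, 299.1]), 0.64)]
   bridge [(array([288. , 235.5]), 0.65)]
   stop [(array([271.7, 233.8]), 0.85), (array([375.5, 
[... 575 characters left out ...]
([598.7, 112.5]), array([ 43.8, 161.9]), 88.58) 0.030220387004781895
   gauge [(array([297.1, 263.8]), 0.92), (array([288. , 201.2]), 0.77), (array([239.7, 334.3]), 0.65)]
   gauge_nose [(array([275. , 182.8]), 0.91), (array([327.8, 256.3]), 0.89), (array([271.4, 320. ]), 0.73)]
   gauge_tail [(array([200.6, 343.6]), 0.97), (array([411.1, 181.7]), 0.84), (array([296.3, 213.6]), 0.67)]
   dial [(array([292.3, 206.2]), 0.79), (array([279.1, 254.3]), 0.77), (array([264.9, 253.3]), 0.74)]
   bridge [(array([361.5, 260.1]), 0.8)]
   stop []
   entry [(array([354.6, 254.5]), 0.59)][ WARN:0@0.982] global loadsave.cpp:1063 imwrite_ Unsupported depth image for selected encoder is fallbacked to CV_8U.
```

```bash
python3 - <<'E'
from h import *
try: print("tip",tip_extent)
except Exception as e: print(e)
import station;print([x for x in dir(station) if x[0]!='_'])
for n in("top","scene"):
    c=calibration(n);p,d=camera(n);P=cloud(c,d,d>0)
    for (x0,x1,y0,y1) in((.2,.5,.3,.75),(.5,.9,.3,.8),(.45,.8,-.15,.25),(.66,.76,-.1,.1),(.5,.75,-.25,-.07)):
        Q=P[(P[:,0]>x0)&(P[:,0]<x1)&(P[:,1]>y0)&(P[:,1]<y1)]
        if len(Q):i=Q[:,2].argmax();print(n,(x0,x1,y0,y1),Q[i].round(3), Q[Q[:,2]>.008][:,:2].min(0) if (Q[:,2]>.008).any() else'')
p,d=camera("top");q=cv2.resize(p[130:320,230:430],None,fx=3,fy=3,interpolation=cv2.INTER_CUBIC)
cv2.imwrite("pics/crop1.png",q[:,:,::-1])
E
```

```text
tip 0.011
['MotionError', 'calibration', 'camera', 'cut_out', 'hand_in', 'sense', 'tip_extent', 'tip_of']
top (0.2, 0.5, 0.3, 0.75) [0.347 0.549 0.213] [0.25231491 0.3000783 ]
top (0.5, 0.9, 0.3, 0.8) [0.839 0.544 0.185] [0.51428455 0.30008699]
top (0.45, 0.8, -0.15, 0.25) [0.548 0.103 0.074] [ 0.450006   -0.14226465]
top (0.66, 0.76, -0.1, 0.1) [0.695 0.099 0.059] [ 0.66003443 -0.07833835]
top (0.5, 0.75, -0.25, -0.07) [ 0.695 -0.212  0.024] [ 0.50136911 -0.24996347]
scene (0.2, 0.5, 0.3, 0.75) [0.236 0.544 0.373] [0.20002649 0.30004634]
scene (0.5, 0.9, 0.3, 0.8) [0.702 0.508 0.17 ] [0.51540225 0.3000008 ]
scene (0.45, 0.8, -0.15, 0.25) [0.647 0.107 0.072] [ 0.45002232 -0.14599482]
scene (0.66, 0.76, -0.1, 0.1) [0.698 0.1   0.061] [ 0.66001821 -0.08125116]
scene (0.5, 0.75, -0.25, -0.07) [ 0.711 -0.205  0.021] [ 0.50271188 -0.24997371]
```

View pics/crop1.png

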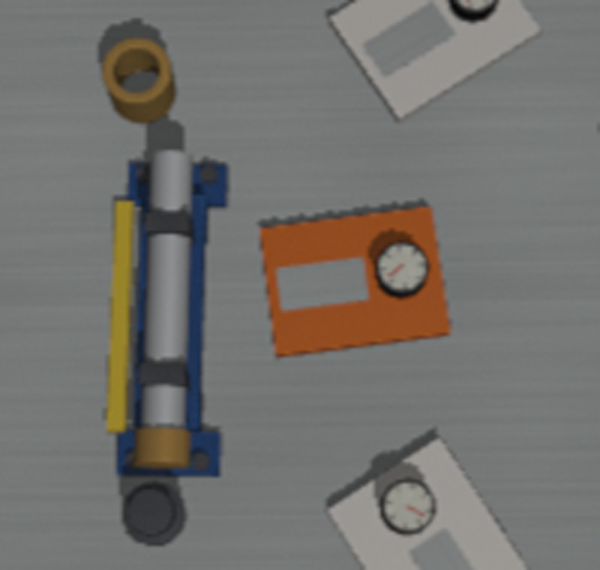

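The crop confirms it: orange plate, nose edge at crop (268,290) facing the bridge, dial at (402,267), tail at (440,268). The gauge sits about 24 mm to the +x side of the centre line and is yawed about 8°. Plan: push the +x long side with two spread fingertips to centre and align it, then push the tail straight.

```bash
python3 -m pendant '[[[-0.4,0,0],[0,0,0]],[[-0.4,-0.2,0.3],[0,0,0]],[[-0.4,-0.35,0.65],[0,0,0]],[[-0.4,-0.5,1],[0,0,0]],[[-0.4,-0.5,1],[0,0,0]]]' 0.6
python3 -m pendant '[[[0,-0.2,0.4],[0,0,0]],[[0,-0.35,0.7],[0,0,0]],[[0,-0.52,1],[0,0,0]],[[0,-0.52,1],[0,0,0]]]'
python3 -m pendant '[[[0,-0.2,0.4],[0,0,0]],[[0,-0.35,0.7],[0,0,0]],[[0,-0.52,1],[0,0,0]],[[0,-0.52,1],[0,0,0]]]'
python3 -m pendant '[[[0,-0.2,0.4],[0,0,0]],[[0,-0.35,0.7],[0,0,0]],[[0,-0.52,1],[-0.3,0,0]],[[0,-0.52,1],[-0.6,0,0]],[[0,-0.52,1],[-0.93,0,0]],[[0,-0.52,1],[-0.93,0,0]]]'
```

```text
time_s: 1.68
tool_pos: [0.3144, 0.416, 0.3025]
ee_rot: [[0.001, 0.347, 0.938], [-0.001, 0.938, -0.347], [-1.0, -0.0, 0.001]]
wrist_force: [-0.3, 0.7, -0.1]
finger_gap: 0.051
time_s: 2.17
tool_pos: [0.4279, 0.2925, 0.3022]
ee_rot: [[0.0, 0.346, 0.938], [-0.0, 0.938, -0.346], [-1.0, -0.0, 0.001]]
wrist_force: [-0.9, -0.2, 0.3]
finger_gap: 0.0512
time_s: 2.68
tool_pos: [0.5423, 0.1687, 0.3019]
ee_rot: [[0.0, 0.344, 0.939], [-0.0, 0.939, -0.344], [-1.0, 0.0, 0.0]]
wrist_force: [0.4, 1.1, -0.3]
finger_gap: 0.051
time_s: 3.42
tool_pos: [0.6542, 0.0474, 0.3021]
ee_rot: [[-0.001, -0.116, 0.993], [0.001, 0.993, 0.116], [-1.0, 0.001, -0.001]]
wrist_force: [0.4, -0.3, -0.3]
finger_gap: 0.0514
```

```bash
python3 -m pendant '[[[0.3,-0.42,0.29],[0,0,0]],[[0.7,-0.42,0.29],[0,0,0]],[[1,-0.42,0.29],[0,0,0]],[[1,-0.42,0.29],[0,0,0]]]'
python3 - <<'E'
from h import *
c=calibration("wrist");p,d=camera("wrist");cv2.imwrite("pics/w1.png",p[:,:,::-1]);print(c)
m=big(hsvmask(p,(5,180,80),(14,255,255)));P=cloud(c,d,m);print(m.sum(),np.median(P[:,2]),rect(P[(P[:,2]<.02)]))
ct=calibration("top")
print(onz(ct,[[363,170],[345,307],[360,277]],.012).round(3))
E
```

```text
time_s: 3.92
tool_pos: [0.7008, -0.011, 0.1465]
ee_rot: [[-0.013, -0.114, 0.993], [0.002, 0.993, 0.114], [-1.0, 0.003, -0.013]]
wrist_force: [-0.4, 0.1, -0.5]
finger_gap: 0.0514
{'fx': 350.5525418702069, 'fy': 350.5525418702069, 'cx': 319.8399234191272, 'cy': 236.7987023178393, 'eye': array([ 0.62745364, -0.02027852,  0.27939449]), 'attitude': array([[-0.1135144 , -0.95187358, -0.28469486],
       [ 0.9935274 , -0.10753704, -0.03659357],
       [ 0.00421721, -0.28700604,  0.95791949]])}
7533 0.012384185867110487 (array([621.7,  -9.8]), array([ 88.8, 118.9]), 6.81)
[[ 0.734 -0.044  0.012]
 [ 0.45  -0.002  0.012]
 [ 0.51  -0.033  0.012]]
```

View pics/w1.png

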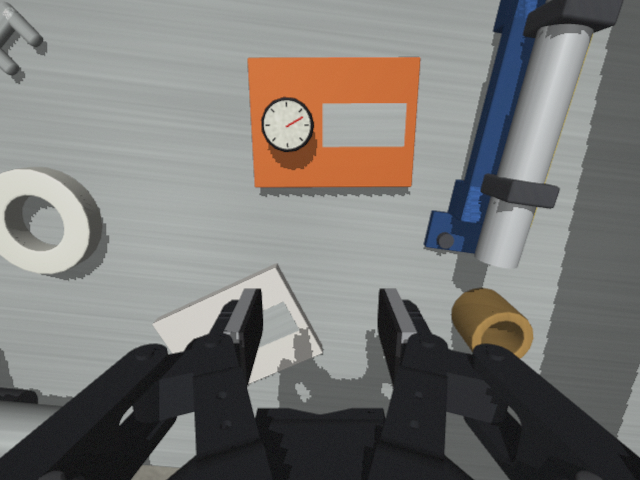

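```bash
python3 -m pendant '[[[0.3,0,-0.03],[0,0,0]],[[0.6,0,-0.03],[0,0,0]],[[0.8,0,-0.03],[0,0,0]],[[0.83,0,-0.03],[0,0,0]],[[0.83,0,-0.03],[0,0,0]],[[0.83,0,-0.03],[0,0,0]]]'
python3 - <<'E'
from h import *
print(sense()["q"].round(3))
p,d=camera("scene");c=calibration("scene")
s=sense();uv=proj("scene",s["tool_pos"])[0].astype(int);print(uv)
u0,v0=uv[0]-100,uv[1]-90
q=p[v0:v0+150,u0:u0+200];cv2.imwrite("pics/s2.png",cv2.resize(q,None,fx=4,fy=4,interpolation=cv2.INTER_CUBIC)[:,:,::-1])
P=cloud(c,d,d>0);R=s["ee_rot"];L=(P-s["tool_pos"])@R
m=(abs(L[:,1])<.065)&(abs(L[:,2])<.03)&(L[:,0]>-.05)&(P[:,2]>.006)
for a in range(-7,7):
    k=m&(abs(L[:,1]-a*.01)<.005);
    if k.sum():print(a*10,k.sum(),"minz",P[k,2].min().round(4),"tz",L[k,2].min().round(3),L[k,2].max().round(3))
E
```

```text
time_s: 4.72
tool_pos: [0.703, -0.013, 0.0308]
ee_rot: [[0.005, -0.116, 0.993], [-0.0, 0.993, 0.116], [-1.0, -0.001, 0.005]]
wrist_force: [0.2, 1.0, 0.4]
finger_gap: 0.0513
[-0.079  0.667  1.448  0.     1.022 -1.766]
[286 279]
-60 14 minz 0.0703 tz 0.011 0.014
-50 57 minz 0.0655 tz -0.009 0.017
-40 116 minz 0.0294 tz -0.009 0.014
-30 136 minz 0.0235 tz -0.011 0.015
-20 1 minz 0.0777 tz 0.011 0.011
20 5 minz 0.0716 tz 0.01 0.014
30 151 minz 0.0254 tz -0.01 0.016
40 102 minz 0.0291 tz -0.013 0.014
50 40 minz 0.0674 tz -0.005 0.016
60 4 minz 0.0705 tz 0.011 0.013
```

View pics/s2.png

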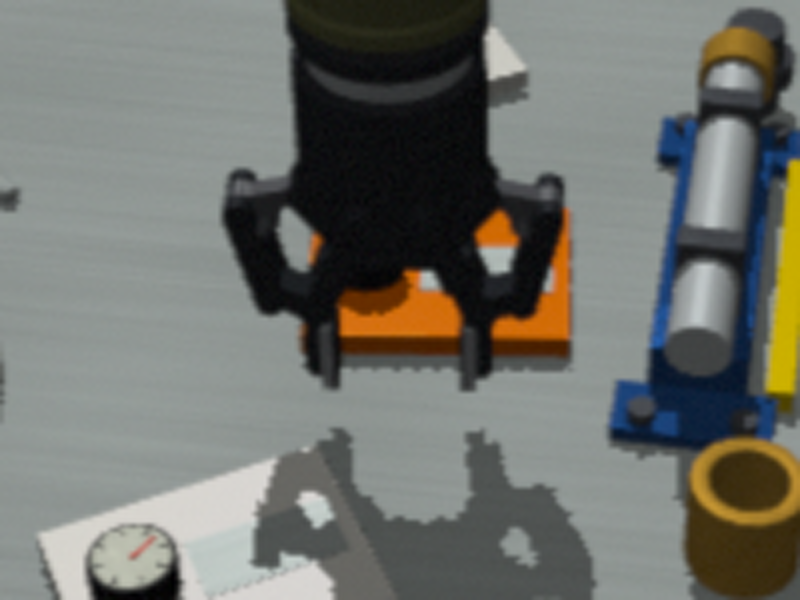

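```bash
python3 -m pendant '[[[0.06,0,0],[0,0,0]],[[0.11,0,0],[0,0,0]],[[0.11,0,0],[0,0,0]],[[0.11,0,0],[0,0,0]],[[0.11,0,0],[0,0,0]]]'
python3 - <<'E'
from h import *
s=sense();print(s["tool_pos"],s["wrist_force"])
E
```

```text
time_s: 5.4
tool_pos: [0.701, -0.0132, 0.0114]
ee_rot: [[0.0, -0.116, 0.993], [0.0, 0.993, 0.116], [-1.0, -0.0, 0.0]]
wrist_force: [0.1, 0.1, -0.4]
finger_gap: 0.0511
[ 0.70099939 -0.01318882  0.01136232] [ 0.1309572   0.08351178 -0.35575434]
```

```bash
python3 -m pendant '[[[0,0.005,-0.04],[0,0,0]],[[0,0.01,-0.08],[0,0,0]],[[0,0.015,-0.12],[0,0,0]],[[0,0.02,-0.15],[0,0,0]],[[0,0.02,-0.17],[0.04,0,0]],[[0,0.022,-0.19],[0.08,0,0]],[[0,0.024,-0.21],[0.12,0,0]],[[0,0.024,-0.21],[0.12,0,0]]]'
python3 look.py b 2>&1 | grep -A1 -E "orange"
python3 - <<'E'
from h import *
p,d=camera("wrist");c=calibration("wrist");cv2.imwrite("pics/w3.png",p[:,:,::-1])
m=big(hsvmask(p,(5,180,80),(14,255,255)));P=cloud(c,d,m);print(m.sum(),np.median(P[:,2]),rect(P[(P[:,2]<.02)]))
E
```

```text
time_s: 6.4
tool_pos: [0.6691, -0.0133, 0.0115]
ee_rot: [[0.0, -0.056, 0.998], [-0.0, 0.998, 0.056], [-1.0, -0.0, 0.0]]
wrist_force: [1.1, -0.3, -0.2]
finger_gap: 0.0512
top orange none
top yellow 206 z med 0.0122 depth rect (array([559.6, 119.8]), array([246.3,  37.3]), 20.32)
--
scene orange 28 z med 0.0123 depth rect (array([649.8,   1.5]), array([64.7, 17.6]), 29.69)
   plane rect (array([636.9,  -2.3]), array([40.8, 15.9]), 45.34)
41396 0.012431106921814872 (array([613.3,  -7.1]), array([ 90. , 120.2]), 2.88)
```

View pics/w3.png

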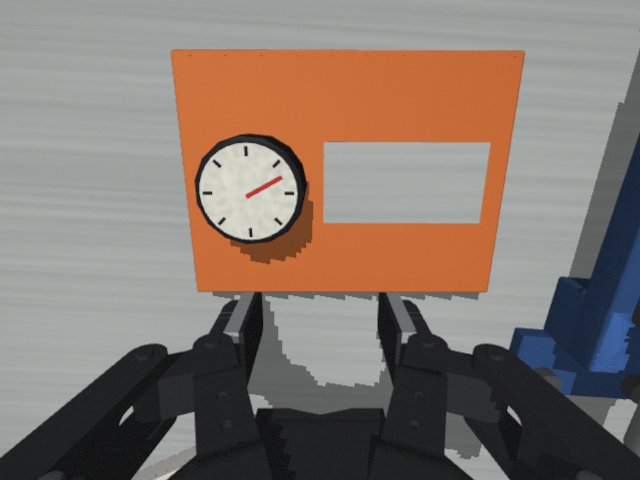

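The gauge follows the fingers: its centre is now (0.613,-0.007) at 92.9°, and the dial is clear of the fingers. I'll finish the centring.

```bash
python3 -m pendant '[[[0,0,-0.02],[0.03,0,0]],[[0,0.002,-0.04],[0.06,0,0]],[[0,0.004,-0.06],[0.09,0,0]],[[0,0.006,-0.08],[0.12,0,0]],[[0,0.006,-0.1],[0.15,0,0]],[[0,0.006,-0.11],[0.16,0,0]],[[0,0.006,-0.11],[0.16,0,0]]]'
cat > wr.py <<'E'
from h import *
import sys
c=calibration("wrist");p,d=camera("wrist");cv2.imwrite(f"pics/{sys.argv[1]}.png",p[:,:,::-1])
s=sense();print("tcp",s["tool_pos"].round(4),"F",s["wrist_force"].round(1))
m=big(hsvmask(p,(5,180,80),(14,255,255)));P=cloud(c,d,m);P=P[P[:,2]<.016];print("orange",m.sum(),np.median(P[:,2]).round(4),rect(P))
b=hsvmask(p,(105,120,30),(122,255,255));Q=cloud(c,d,b)
Q=Q[(Q[:,2]<.08)&(abs(Q[:,0]-.6)<.15)&(abs(Q[:,1]-.114)<.08)]
if len(Q)>50:
    print("blue",len(Q),"low",rect(Q[Q[:,2]<.02]),"high",rect(Q[Q[:,2]>.02]))
y=hsvmask(p,(22,150,60),(32,255,255))
if y.sum()>50: print("yellow",rect(cloud(c,d,big(y))))
E
python3 wr.py w4
```

```text
time_s: 8.12
tool_pos: [0.6522, -0.0132, 0.0113]
ee_rot: [[-0.001, 0.024, 1.0], [0.0, 1.0, -0.024], [-1.0, 0.0, -0.001]]
wrist_force: [1.1, -0.2, 0.7]
finger_gap: 0.0512
tcp [ 0.6522 -0.0131  0.0113] F [0.9 0.7 1.4]
orange 40537 0.0124 (array([597. ,  -2.9]), array([120. ,  89.9]), 88.64)
blue 16980 low (array([626.6,  92. ]), array([175.1,  50.5]), 11.07) high (array([626.5,  72.3]), array([113.8,  59.6]), 9.3)
```

Centred: (0.5970,-0.0029) at 88.6°. The line there is x≈0.5967. Now back off, rise and go round behind the tail.

```bash
python3 -m pendant '[[[0,0,0.06],[0,0,0]],[[0,0,0.13],[0,0,0]],[[0,0,0.15],[0,0,0]],[[-0.3,0,0.15],[0,0,0]],[[-0.6,0,0.15],[0,0,0]],[[-0.9,0,0.15],[0,0,0]],[[-0.9,0,0.15],[0,0,0]]]'
python3 -m pendant '[[[0,0,0],[0.25,0,0]],[[0,-0.1,0],[0.5,0,0]],[[0,-0.2,0],[0.75,0,0]],[[0,-0.3,0],[1,0,0]],[[0,-0.4,0],[1,0,0]]]'
python3 -m pendant '[[[0,0,0],[0.25,0,0]],[[0,0,0],[0.5,0,0]],[[0,0,0],[0.75,0,0]],[[0,0,0],[1,0,0]],[[0,0,0],[1,0,0]]]'
python3 -m pendant '[[[0,0,0],[0.25,0,0]],[[0,0,0],[0.5,0,0]],[[0,0,0],[0.75,0,0]],[[0,0,0],[1,0,0]],[[0,0,0],[1.0,0,0]]]'
python3 -m pendant '[[[0,0,0],[0.14,0,0]],[[0,0,0],[0.14,0,0]],[[0,0,0],[0.14,0,0]]]'
```

```text
time_s: 9.05
tool_pos: [0.6783, -0.014, 0.1512]
ee_rot: [[0.009, 0.024, 1.0], [-0.001, 1.0, -0.024], [-1.0, -0.001, 0.009]]
wrist_force: [1.0, -0.6, 0.6]
finger_gap: 0.0511
time_s: 9.68
tool_pos: [0.6728, -0.0741, 0.1448]
ee_rot: [[-0.003, 0.499, 0.867], [0.0, 0.867, -0.499], [-1.0, -0.001, -0.003]]
wrist_force: [0.7, 0.1, 0.0]
finger_gap: 0.051
time_s: 10.3
tool_pos: [0.6732, -0.0739, 0.1455]
ee_rot: [[-0.001, 0.852, 0.523], [0.0, 0.523, -0.852], [-1.0, -0.001, -0.001]]
wrist_force: [0.2, -0.6, 0.0]
finger_gap: 0.0512
time_s: 10.92
tool_pos: [0.6735, -0.0739, 0.1459]
ee_rot: [[-0.001, 0.999, 0.051], [0.0, 0.051, -0.999], [-1.0, -0.001, -0.0]]
wrist_force: [-0.0, 0.4, 0.6]
finger_gap: 0.0516
time_s: 11.3
tool_pos: [0.6736, -0.0738, 0.1462]
ee_rot: [[-0.0, 1.0, -0.02], [0.0, -0.02, -1.0], [-1.0, -0.0, -0.0]]
wrist_force: [0.2, 0.9, -0.5]
finger_gap: 0.0514
```

```bash
python3 -m pendant '[[[0,-0.25,0.1],[0.01,0,0]],[[0,-0.525,0.185],[0.01,0,0]],[[0.3,-0.525,0.185],[0.01,0,0]],[[0.6,-0.525,0.185],[0.01,0,0]],[[0.6,-0.525,0.185],[0.01,0,0]]]'
python3 wr.py w5
```

```text
time_s: 11.92
tool_pos: [0.5911, -0.099, 0.0533]
ee_rot: [[-0.008, 1.0, -0.027], [0.002, -0.027, -1.0], [-1.0, -0.008, -0.002]]
wrist_force: [-0.6, 0.5, 0.5]
finger_gap: 0.0513
tcp [ 0.5932 -0.0995  0.0554] F [ 1.2 -0.3  0.8]
orange 9384 0.0124 (array([622.9, -17.3]), array([91.6, 37.4]), 88.42)
```

View pics/w5.png

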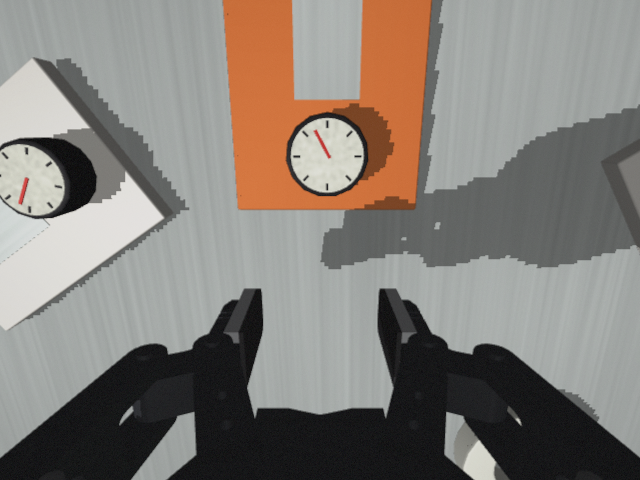

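```bash
python3 -m pendant '[[[0.15,0,0],[0,0,0]],[[0.29,0,0],[0,0,0]],[[0.29,0,0],[0,0,0]],[[0.29,0,0],[0,0,0]]]'
python3 wr.py w6
```

```text
time_s: 12.48
tool_pos: [0.5959, -0.1, 0.0147]
ee_rot: [[0.003, 1.0, -0.027], [-0.001, -0.027, -1.0], [-1.0, 0.003, 0.001]]
wrist_force: [0.8, 0.9, 0.3]
finger_gap: 0.0512
tcp [ 0.5959 -0.1     0.0147] F [-0.3 -0.4  0.6]
orange 11279 0.0124 (array([626.7, -23.8]), array([79.1, 29.7]), 88.59)
```

```bash
python3 -m pendant '[[[0.02,0,0],[-0.006,0,0]],[[0.02,0,-0.06],[-0.006,0,0]],[[0.02,0,-0.11],[-0.006,0,0]],[[0.02,0,-0.15],[-0.006,0,0]],[[0.02,0,-0.19],[-0.006,0,0]],[[0.02,0,-0.23],[-0.006,0,0]],[[0.02,0,-0.27],[-0.006,0,0]],[[0.02,0,-0.3],[-0.006,0,0]]]'
cat > tp.py <<'E'
from h import *
import sys
c=calibration("wrist");p,d=camera("wrist");cv2.imwrite(f"pics/{sys.argv[1]}.png",p[:,:,::-1])
s=sense();print("tcp",s["tool_pos"].round(4),"F",s["wrist_force"].round(1))
# fit the plate's two long sides and tail from the wrist picture (bench-plane z=12mm)
m=big(hsvmask(p,(5,160,70),(15,255,255)))
k=cv2.findContours(m.astype(np.uint8),cv2.RETR_EXTERNAL,cv2.CHAIN_APPROX_NONE)[0];k=max(k,key=len)[:,0]
k=k[(k[:,1]>3)&(k[:,0]>3)&(k[:,0]<636)]
W=onz(c,k,.012)[:,:2]*1000
a=np.radians(88.6);ex=np.array([np.cos(a),np.sin(a)]);ey=np.array([-ex[1],ex[0]])
B=(W-np.array([599.4,114.]))@np.c_[ex,ey]   # bridge frame, mm
lo=B[:,0].min();print("tail x",np.percentile(B[B[:,0]<lo+4,0],50).round(1))
for n,q in(("left",B[B[:,1]>B[:,1].max()-8]),("right",B[B[:,1]<B[:,1].min()+8])):
    q=q[q[:,0]>lo+5]
    if len(q)>8:
        vx,vy,x,y=cv2.fitLine(q.astype(np.float32),cv2.DIST_HUBER,0,.01,.01)[:,0];f=vy/vx;print(n,"slope",round(float(f),4),"y at tail",round(float(y+f*(lo-x)),1),"x span",q[:,0].min().round(),q[:,0].max().round())
for n in ("top","scene"):
    p,d=camera(n);c=calibration(n);cv2.imwrite(f"pics/{sys.argv[1]}_{n}.png",p[:,:,::-1])
E
python3 tp.py w7
```

```text
time_s: 13.52
tool_pos: [0.5956, -0.0544, 0.0098]
ee_rot: [[0.0, 1.0, -0.025], [-0.0, -0.025, -1.0], [-1.0, 0.0, 0.0]]
wrist_force: [-0.4, -1.6, 0.2]
finger_gap: 0.0511
tcp [ 0.5956 -0.0539  0.0098] F [-0.2 -0.1 -0.3]
tail x -156.8
left slope 0.0005 y at tail 43.7 x span -152.0 -55.0
right slope -0.0033 y at tail -44.9 x span -152.0 -55.0
```

View pics/w7.png

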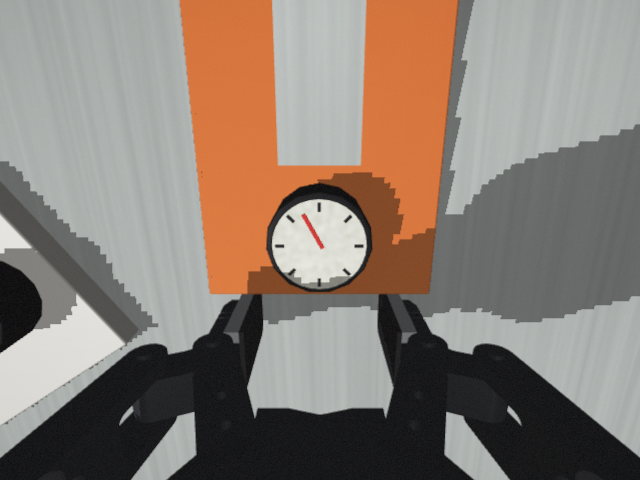

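View pics/w7_scene.png

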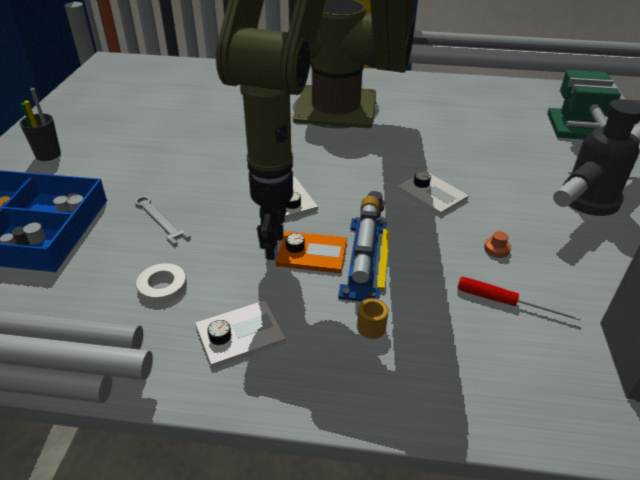

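The fingers sit square on the tail at (240,295) and (400,295), the dial is between them untouched, and the sideways error is about 0.6 mm. Pushing on.

```bash
python3 -m pendant '[[[0,0,-0.04],[0,0,0]],[[0,0,-0.08],[0,0,0]],[[0,0,-0.12],[0,0,0]],[[0,0,-0.16],[0,0,0]],[[0,0,-0.2],[0,0,0]],[[0,0,-0.24],[0,0,0]],[[0,0,-0.27],[0,0,0]],[[0,0,-0.29],[0,0,0]]]'
python3 tp.py w8
```

```text
time_s: 14.68
tool_pos: [0.5966, -0.0109, 0.0098]
ee_rot: [[-0.0, 1.0, -0.025], [-0.0, -0.025, -1.0], [-1.0, -0.0, 0.0]]
wrist_force: [-0.5, -2.9, 0.6]
finger_gap: 0.0509
tcp [ 0.5966 -0.0106  0.0098] F [ 0.4 -0.6 -0.3]
tail x -113.2
left slope 0.0 y at tail 43.7 x span -109.0 -21.0
right slope -0.0022 y at tail -44.9 x span -108.0 -21.0
```

View pics/w8.png

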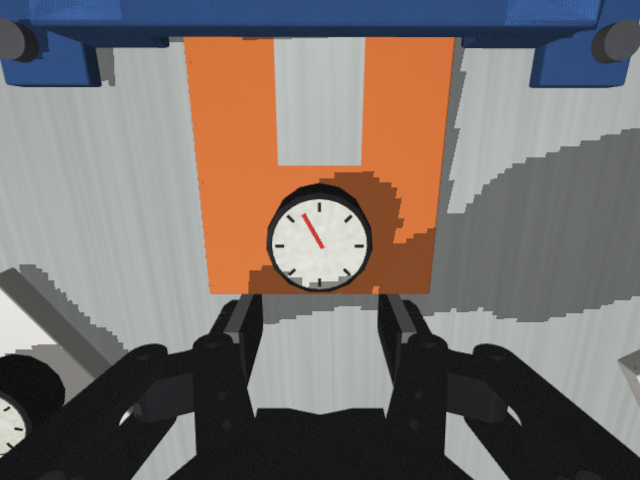

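The nose is already in the passage and centred between the legs. About 23 mm to go: 17 mm at this pace, then creep.

```bash
python3 -m pendant '[[[0,0,-0.02],[0,0,0]],[[0,0,-0.04],[0,0,0]],[[0,0,-0.06],[0,0,0]],[[0,0,-0.08],[0,0,0]],[[0,0,-0.095],[0,0,0]],[[0,0,-0.11],[0,0,0]],[[0,0,-0.12],[0,0,0]],[[0,0,-0.12],[0,0,0]]]'
python3 -m pendant '[[[0,0,-0.005],[0,0,0]],[[0,0,-0.01],[0,0,0]],[[0,0,-0.015],[0,0,0]],[[0,0,-0.015],[0,0,0]]]'
python3 tp.py w9
```

```text
time_s: 15.82
tool_pos: [0.5971, 0.0071, 0.0098]
ee_rot: [[0.0, 1.0, -0.025], [0.0, -0.025, -1.0], [-1.0, 0.0, -0.0]]
wrist_force: [0.9, -1.2, 1.2]
finger_gap: 0.051
time_s: 16.32
tool_pos: [0.5972, 0.009, 0.0098]
ee_rot: [[0.0, 1.0, -0.025], [0.0, -0.025, -1.0], [-1.0, 0.0, -0.0]]
wrist_force: [0.1, -2.7, 0.3]
finger_gap: 0.051
tcp [0.5972 0.0091 0.0098] F [-0.2 -1.4  0.5]
tail x -93.3
left slope 0.0005 y at tail 43.6 x span -89.0 -22.0
right slope -0.0021 y at tail -45.0 x span -89.0 -22.0
```

About 3 mm left. Creep and watch the force.

```bash
python3 -m pendant '[[[0,0,-0.004],[0,0,0]],[[0,0,-0.008],[0,0,0]],[[0,0,-0.012],[0,0,0]],[[0,0,-0.012],[0,0,0]]]'
python3 -m pendant '[[[0,0,-0.003],[0,0,0]],[[0,0,-0.006],[0,0,0]],[[0,0,-0.006],[0,0,0]]]'
```

```text
time_s: 16.98
tool_pos: [0.5972, 0.0109, 0.0098]
ee_rot: [[0.0, 1.0, -0.025], [0.0, -0.025, -1.0], [-1.0, 0.0, -0.0]]
wrist_force: [0.3, -2.6, 1.3]
finger_gap: 0.0512
time_s: 17.35
tool_pos: [0.5973, 0.0118, 0.0098]
ee_rot: [[0.0, 1.0, -0.025], [0.0, -0.025, -1.0], [-1.0, 0.0, -0.0]]
wrist_force: [0.2, -2.1, 0.4]
finger_gap: 0.0512
```

```bash
python3 -m pendant '[[[0,0,-0.003],[0,0,0]],[[0,0,-0.006],[0,0,0]],[[0,0,-0.006],[0,0,0]]]'
python3 -m pendant '[[[0,0,-0.003],[0,0,0]],[[0,0,-0.005],[0,0,0]],[[0,0,-0.005],[0,0,0]]]'
python3 tp.py w10
```

```text
time_s: 17.73
tool_pos: [0.5973, 0.0127, 0.0098]
ee_rot: [[0.0, 1.0, -0.025], [0.0, -0.025, -1.0], [-1.0, 0.0, -0.0]]
wrist_force: [0.6, -1.6, 0.4]
finger_gap: 0.0512
time_s: 18.1
tool_pos: [0.5973, 0.0134, 0.0098]
ee_rot: [[-0.0, 1.0, -0.025], [-0.0, -0.025, -1.0], [-1.0, -0.0, 0.0]]
wrist_force: [-0.1, -2.6, 1.6]
finger_gap: 0.0514
tcp [0.5973 0.0133 0.0098] F [-0.7 -2.8  0.3]
tail x -89.0
left slope -0.0013 y at tail 43.7 x span -84.0 -22.0
right slope -0.0037 y at tail -44.9 x span -84.0 -22.0
```

```bash
python3 -m pendant '[[[0,0,-0.002],[0,0,0]],[[0,0,-0.004],[0,0,0]],[[0,0,-0.004],[0,0,0]]]'
python3 -m pendant '[[[0,0,-0.002],[0,0,0]],[[0,0,-0.004],[0,0,0]],[[0,0,-0.004],[0,0,0]]]'
```

```text
time_s: 18.62
tool_pos: [0.5973, 0.0134, 0.0098]
ee_rot: [[-0.0, 1.0, -0.025], [-0.001, -0.025, -1.0], [-1.0, -0.0, 0.001]]
wrist_force: [1.0, -6.4, 2.2]
finger_gap: 0.0512
time_s: 19.0
tool_pos: [0.5973, 0.0134, 0.0098]
ee_rot: [[-0.0, 1.0, -0.025], [-0.002, -0.025, -1.0], [-1.0, -0.0, 0.002]]
wrist_force: [-1.1, -7.2, 0.8]
finger_gap: 0.0519
```

```bash
python3 -m pendant '[[[0,0,-0.002],[0,0,0]],[[0,0,-0.004],[0,0,0]],[[0,0,-0.004],[0,0,0]]]'; python3 tp.py w11
```

```text
time_s: 19.38
tool_pos: [0.5973, 0.0135, 0.0098]
ee_rot: [[-0.0, 1.0, -0.024], [-0.002, -0.024, -1.0], [-1.0, -0.0, 0.002]]
wrist_force: [-0.7, -9.0, 1.3]
finger_gap: 0.0513
tcp [0.5972 0.0135 0.0098] F [-1.  -8.7  0.6]
tail x -89.3
left slope -0.0012 y at tail 43.7 x span -85.0 -22.0
right slope 0.0003 y at tail -45.0 x span -84.0 -22.0
```

The TCP has stopped and the force has risen to 9 N, so the nose is on the stop. Back off straight, then rise and look.

```bash
python3 -m pendant '[[[0,0,0.02],[0,0,0]],[[0,0,0.06],[0,0,0]],[[0,0,0.15],[0,0,0]],[[0,0,0.3],[0,0,0]],[[-0.3,0,0.3],[0,0,0]],[[-0.7,0,0.3],[0,0,0]],[[-1,0,0.3],[0,0,0]],[[-1,0,0.3],[0,0,0]]]'
python3 -m pendant '[[[-0.4,0,0.2],[0,0,0]],[[-0.8,0,0.5],[0,0,0]],[[-0.8,0,1],[0,0,0]],[[-0.8,0,1],[0,0,0]],[[-0.8,0,1],[0,0,0]]]'
python3 tp.py w12; python3 - <<'E'
import cv2
for n,(a,b,c,d) in(("top",(130,320,230,430)),("scene",(170,350,240,440))):
    p=cv2.imread(f"pics/w12_{n}.png");cv2.imwrite(f"pics/c12_{n}.png",cv2.resize(p[a:b,c:d],None,fx=3,fy=3,interpolation=cv2.INTER_CUBIC))
E
```

```text
time_s: 20.52
tool_pos: [0.5993, -0.0307, 0.1645]
ee_rot: [[0.01, 1.0, -0.025], [-0.001, -0.025, -1.0], [-1.0, 0.01, 0.001]]
wrist_force: [0.5, -0.0, -0.0]
finger_gap: 0.0513
time_s: 21.15
tool_pos: [0.5916, -0.1813, 0.2783]
ee_rot: [[-0.002, 1.0, -0.028], [0.001, -0.028, -1.0], [-1.0, -0.002, -0.001]]
wrist_force: [0.5, -0.1, -0.5]
finger_gap: 0.051
tcp [ 0.5915 -0.1798  0.278 ] F [ 0.2  0.  -0.4]Traceback (most recent call last):
  File "tp.py", line 6, in <module>
    m=big(hsvmask(p,(5,160,70),(15,255,255)))
  File "h.py", line 15, in big
    n,l,s,_=cv2.connectedComponentsWithStats(m.astype(np.uint8));return l==1+np.argmax(s[1:,4])
                                                                             ~~~~~~~~~^^^^^^^^^
    return _wrapfunc(a, 'argmax', axis=axis, out=out, **kwds)
    return bound(*args, **kwds)
ValueError: attempt to get argmax of an empty sequence
[ WARN:0@0.014] global loadsave.cpp:275 findDecoder imread_('pics/w12_top.png'): can't open/read file: check file path/integrity
Traceback (most recent call last):
TypeError: 'NoneType' object is not subscriptable
```

View pics/w12.png

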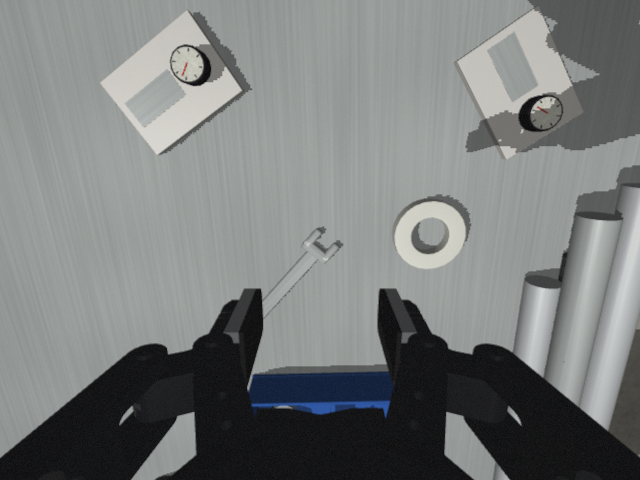

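The wrist camera now looks past the gauge, at the bystanders only. I'll use the fixed cameras.

```bash
python3 - <<'E'
from h import *
a=np.radians(88.6);ex=np.array([np.cos(a),np.sin(a)]);ey=np.array([-ex[1],ex[0]])
for n,(r0,r1,c0,c1) in(("top",(130,320,230,430)),("scene",(170,350,240,440))):
    p,d=camera(n);c=calibration(n)
    cv2.imwrite(f"pics/d_{n}.png",cv2.resize(p[r0:r1,c0:c1],None,fx=3,fy=3,interpolation=cv2.INTER_CUBIC)[:,:,::-1])
    w=np.zeros(p.shape[:2],bool);w[r0:r1,c0:c1]=1
    m=hsvmask(p,(4,170,60),(15,255,255))&w
    P=cloud(c,d,m);B=(P[:,:2]*1000-[599.4,114])@np.c_[ex,ey];k=(P[:,2]<.02)&(abs(B[:,1])<55)&(B[:,0]<0)
    print(n,k.sum(),"z",np.median(P[k,2]).round(4),"x",B[k,0].min().round(1),B[k,0].max().round(1),"y",B[k,1].min().round(1),B[k,1].max().round(1),rect(P[k]))
    if n=="top":
        A=cv2.imread("pics/top0.png")[:,:,::-1];cv2.imwrite("pics/diff.png",np.abs(p.astype(int)-A).max(2).astype(np.uint8))
E
```

```text
top 989 z 0.0119 x -88.1 -22.4 y -45.5 44.3 (array([598.7,  58.5]), array([65.8, 89.4]), 88.11)
scene 817 z 0.0114 x -89.6 -24.9 y -48.3 46.9 (array([598.7,  56.7]), array([64.7, 95.2]), 88.64)
```

View pics/d_top.png

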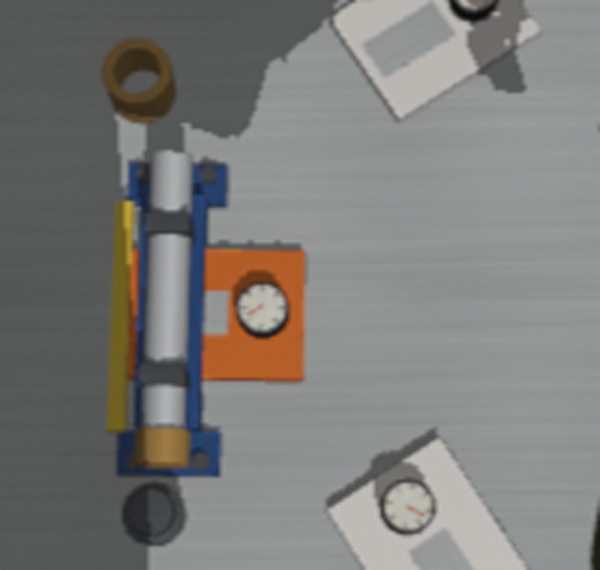

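View pics/d_scene.png

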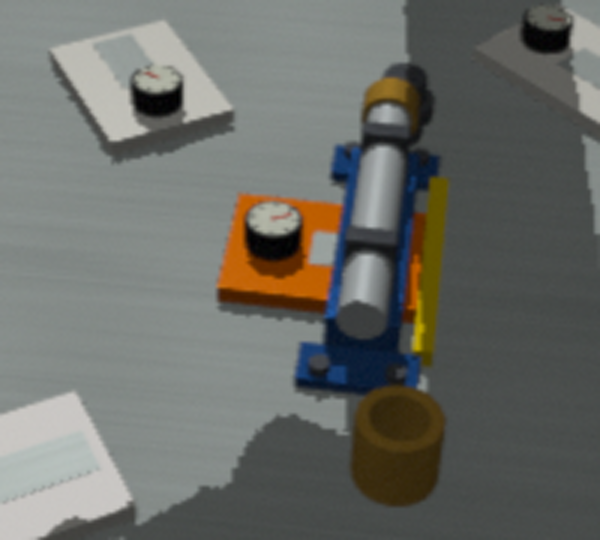

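The nose plate shows against the yellow bar in both views: top crop at (133,310), scene crop at (415,270). The tail stands 66 to 68 mm out of the bar, and the gauge is square and flat. The coupling, nipple and white gauges are where they were. Handing in.

```bash
python3 -c "
from station import *
print(hand_in())"
```

```text
the job is handed in; nothing more can be done
None
```

The orange gauge is under the bridge with its nose against the yellow stop bar, and the job is handed in. The last clock reading before the final pictures was 21 s, against the 72 s limit.

I first pushed its long side with two spread fingertips until it was centred and square to the bridge. Then I pushed its tail edge straight through and crept the last few millimetres. At the stop the arm stopped advancing and the wrist force rose to about 9 N, so I backed off.

**Last checks:**
- **Position:** the tail measured 88.1 to 89.6 mm before the bridge origin, where 90 mm was expected. I put that difference down to the 2 mm calibration. The gauge was within about 1 mm of the centre line, and both cameras gave a plate-top height of about 12 mm, so it lies flat.
- **Angle:** the scene camera gave 88.6°, which matches the bridge. The top camera gave 88.1°, a 0.5° disagreement.
- **Dial:** it stayed clear of the fingers in the wrist pictures I viewed.
- **Bystanders:** the coupling, nipple and nearby white gauges look unmoved. The tape and wrench showed in the wrist picture, but I did not measure them. I did not check the screwdriver or plug again at the end; the arm only passed high over that area.
- **Failed check:** one wrist-camera script failed because the gauge was out of its view, so the final measurements come from the two fixed cameras.

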